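# Load two battery packs into the spring-loaded charging magazine

## Robot

A 6-joint arm with a two-finger parallel gripper is mounted at the origin on the work surface. World frame = base frame: x ahead of the robot, y to its left, z up, the work surface at z = 0. Lengths are in mm, angles in rad, forces in N, time in s.
With the tool pointing down it reaches from about 400 to 925 mm from the base axis. Payload 12.5 kg.
Tool frame: the origin (TCP) lies on the mounting face of the last link; the fingertips stand 190 mm ahead of it and the grasp point (between the pads) lies 171 mm ahead of it; x points along the fingers, y is the direction in which the jaws open and shut, and the axes are right-handed (so a half turn about x gives the same grasp; the last joint's range is limited). The gripper opens to 95 mm and grips with 3 to 60 N. Pads are 20 mm wide; open, the fingers measure 119 mm over their backs; the gripper's body (75 mm by 180 mm) begins 59 mm behind the grasp point.
Start: joints at [1.143, 0.491, 1.559, -0, 1.092, -0.106], TCP at [197.648, 592.925, 404.761] pointing down, gripper open.
Joint ranges: [-3.1, 3.1], [-0.84, 2.19], [0.05, 2.79], [-1.13, 4.28], [0.06, 2.93], [-2.69, 2.69]. Speed limits (rad/s): [2.22, 2.22, 2.79, 3.14, 3.14, 3.14].

## Interface

Orientations are given as [roll, pitch, yaw] about the fixed x, y, z axes, in that order (R = Rz(yaw) Ry(pitch) Rx(roll)).
In Python, from cell import env, eyes gives the robot as it stands. The module is installed in compiled form; this text tells all that it offers.
- The arm moves only by the tool jog_arm, never from a script. Its argument "deltas" is one flat list of numbers, 7 for each row, row after row: the shift along the tool's x, y, z in mm, then the turn, a rotation vector about the tool's x, y, z in rad, then the opening, from 0 (shut) to 1 (fully open). A call has 1 to 10 rows; each row shifts and turns the pose as measured when the row begins, along the tool's axes as they then stand; what a row does not reach is not made up. A row lasts 1/8 s, in which the tool goes at most 62.5 mm and 10.7 degrees, less where a joint would pass 70% of its speed; a pose out of reach is approached as far as the arm can. A call is refused whole if a number of a shift passes 62.5 or a number of a turn 0.188, either way. A call with a gripper value outside its range is refused whole. The fingers move at their own pace and stop on an object; the grip force is fixed at half the most. Time passes only in rows, so rows that do not move let the fingers close. It gives the time, the measured TCP pose, the force and the opening at its end, in the units of the state.
- env.state(): the state, without advancing time (a new reading comes with each control period).
- eyes.read_camera(name): name is "scene" or "top" or "wrist"; returns a dict with "image" (400x640x3 uint8, red, green, blue), "fovy" (degrees; the focal length in pixels is half the picture's height over the tangent of half this angle, whatever the lens; pixels are square), "cx", "cy" (the principal point, pixels), "world_from_camera" (4x4, takes a point from camera to world coordinates). Camera axes: x right, y up, looking along -z (the intrinsics and any distortion apply to the point x, -y, -z); pixel columns grow to the right and rows downward; lengths in mm; the calibration is good to about 2 mm. A picture is of the moment at which its call begins. There is no depth.
- env.job_done(): hands the job in, once; it reports no verdict.
The state is a dict: "t": time; "joints": joint angles; "qvel": joint speeds; "tau": joint torques, N m; "eef_pos": TCP position; "tcp_rot": TCP orientation; "ft_force": force on the tool from outside, world axes, zero at the start; "moment": the same for the moment, N m; "opening": opening from 0.0 (shut) to 1.0 (fully open).
Only numpy, scipy, OpenCV 4.12 (cv2) and the standard library are available. Lean on these libraries where they do the work, as an engineer would, in place of code of your own. Each camera call takes 0.05 s, during which the arm holds its last target.

## Task

Load both battery packs into the blue tilted charging magazine one at a time, the orange one first and the green one on top of it: press each down past the two yellow spring lips until they snap back over it and it stays down by itself. Do not ram the magazine, and leave the other things on the bench where they are.

Things in the scene. Friction and masses are not known exactly. Their poses are not given: they have to be found in the camera images.
- magazine: Blue magazine, open at its mouth, on a fixed stand. Origin: centre of the mouth level with the lips' flat undersides, 112 mm over the table. z: out of the mouth along the channel, leaning 25 deg from vertical towards the robot's side. x: up the slope along the channel's 100 mm length. y: level across its 50 mm width. A pack goes in lengthwise along x with 2 mm play all round.
- mouth_rest (a point): On the magazine's z axis at z = +10 mm, axes as the magazine's: about where the underside of a pack laid on the lips' slopes comes to rest (z = +5 to +14 mm, perhaps rocked a few degrees). Channel walls are closed and 4 mm thick below z = 0, so a pack cannot be held all the way in: release it here, then push the middle of its top with shut fingertips.
- guide_top (a point): On the magazine's z axis at z = +34 mm, axes as the magazine's: the top of the four aluminium corner guides, which are upright to z = +24 mm and flare outwards above. They cover the corners and the long sides for |x| > 31 mm, 29 mm out from the middle (35 mm at the flares); between them the long sides are open above z = 0 for fingers holding the pack's width.
- caught_top (a point): On the magazine's z axis at z = -3 mm: where to press the top face of a pack to; 1 to 6 mm below z = 0 it is caught. Let go, it springs up against the lips, its top at about z = 0 and underside at -22 mm (the pack beneath: -44 mm). With two packs in, the spring bottoms with the upper one's top at z = -9 mm.
- lip_near (a joint): Yellow spring lip at the magazine's lower end (-x): m pushed back outwards, 0 = home, 9 mm at most. 22 mm wide, tip at x = -44 mm at home; flat underside at z = 0, upright tip 3 mm high, then a slope 28 deg from the channel's axis up to z = +14 mm. Spring 3 N at home, 900 N/m. Pressing a pack past both lips takes 10 to 20 N in all and falls off as the lips snap back.
- lip_far (a joint): The same lip at the upper end (+x), tip at x = +44 mm at home.
- follower (a joint): White spring platform in the channel under the packs: m pushed down along the channel, 0 = up (its top 1 mm below the lips' undersides), 52 mm at most. Spring 4 N at 0, 90 N/m.
- pack_orange: Orange battery pack, 96 x 46 x 22 mm, about 0.16 kg (varies by a quarter), the same either way round, with two black bands near the ends and a grey disc in the middle of the top. Lies flat on the table at the start; origin at the centre of its underside, x along its 96 mm length, y across its 46 mm width, z up out of its top.
- pack_green: Green battery pack, 96 x 46 x 22 mm, about 0.16 kg (varies by a quarter), the same either way round, with two black bands near the ends and a grey disc in the middle of the top. Lies flat on the table at the start; origin at the centre of its underside, x along its 96 mm length, y across its 46 mm width, z up out of its top.
- spool: Bystander: steel solder spool 56 mm across, 46 mm high, standing; origin under its centre.
- screwdriver: Bystander: blue-handled screwdriver 170 mm long lying along its x; origin at the middle underneath.
- x_block: Bystander: X-shaped dark steel block 34 mm deep, 75 mm wide and high; origin under its centre.
- multimeter: Bystander: yellow handheld multimeter 150 x 75 mm and 38 mm high, lying flat; origin under its centre, x along its length.
- spanner: Bystander: steel spanner 150 mm long lying along its x; origin at the middle underneath.
Mind the look-alikes: they are no part of the job. Several things have the shape of the pack_green; the one meant has the colours described above.

How it is judged:
By the outcome, as a careful person would: the job done as asked, in the order asked, and still so for the second after the job is handed in, with the robot touching nothing.
It also fails if it takes over 72 s, if anything falls off the work surface, if the arm or the gripper's body presses on something with over 40 N, if the wrist force passes 120 N, or if a joint passes its speed limit or range.

## Working session

There is one attempt and no reset: what is moved stays moved. The work goes in short steps, Python scripts to look and compute and a tool call to move; the robot and the scene stay as the last step left them, time stands still between calls to the robot, and variables do not carry over. Pictures are saved under pics/ and viewed, and the job is handed in when it is done.

Besides the shell and the picture viewer there is one more tool, called as a command line: name --argument value ..., lists and objects as JSON in quotes. jog_arm: Moves the arm, as the interface text tells. Its arguments: {"type":"object","properties":{"deltas":{"type":"array","items":{"type":"number"}}},"required":["deltas"]}

```bash
mkdir -p pics
python3 - <<'E'
from cell import env, eyes
import cv2, numpy as np, pickle
s=env.state(); print({k:np.round(v,3).tolist() for k,v in s.items()})
for n in ["scene","top","wrist"]:
    d=eyes.read_camera(n); cv2.imwrite(f"pics/{n}0.png",d["image"][:,:,::-1]); pickle.dump(d,open(f"{n}0.pkl","wb"))
    print(n,[k for k in d],d["fovy"],d["cx"],d["cy"]); print(np.round(d["world_from_camera"],4).tolist())
    for k in d:
        if k not in("image","fovy","cx","cy","world_from_camera"): print(k,d[k])
E
```

```text
{'t': 0.0, 'joints': [1.143, 0.492, 1.559, -0.0, 1.092, -0.106], 'qvel': [0.0, 0.001, -0.0, -0.001, -0.0, -0.001], 'tau': [-0.0, -61.264, -25.818, 0.069, 0.048, -0.0], 'eef_pos': [197.629, 592.901, 404.162], 'tcp_rot': [-1.643, 1.57, -1.964], 'ft_force': [-0.332, -0.576, 0.368], 'moment': [-0.02, -0.05, 0.017], 'opening': 1.0}
scene ['image', 'fovy', 'cx', 'cy', 'world_from_camera'] 48.36029254333581 317.4956803647405 198.2772568106274
[[0.6576, -0.5821, 0.4783, 1146.6036], [0.7533, 0.5159, -0.4079, -541.4762], [-0.0094, 0.6285, 0.7777, 1124.6566], [0.0, 0.0, 0.0, 1.0]]
top ['image', 'fovy', 'cx', 'cy', 'world_from_camera'] 55.950099199147424 319.3563348417168 203.7662256513336
[[-0.0256, 0.9946, -0.1011, 445.3321], [-0.9996, -0.0242, 0.0151, -17.1467], [0.0126, 0.1014, 0.9948, 1181.0031], [0.0, 0.0, 0.0, 1.0]]
wrist ['image', 'fovy', 'cx', 'cy', 'world_from_camera'] 61.788846477422695 318.21112564745306 204.00456202921367
[[0.3151, -0.9224, -0.2233, 136.1924], [0.949, 0.3062, 0.0747, 613.6487], [-0.0005, -0.2355, 0.9719, 384.3799], [0.0, 0.0, 0.0, 1.0]]
```

View pics/top0.png

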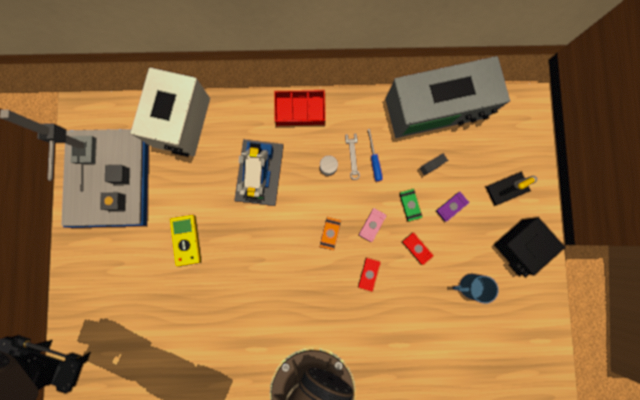

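View pics/scene0.png

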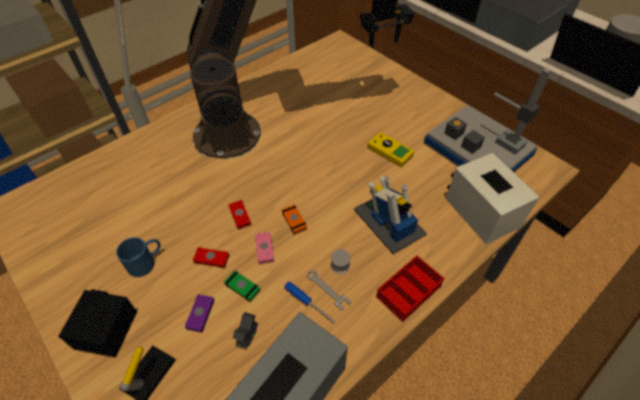

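View pics/wrist0.png

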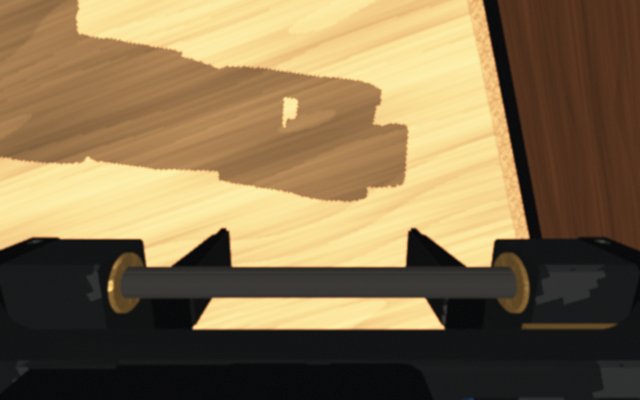

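The top view shows the orange pack at about (330,234) and the green one at (411,205). The same-shaped packs are pink (373,225), purple (453,207), red (418,248) and red (369,274). The magazine is at (258,172). I'll check the choices in close crops.

Run:
```python
import cv2
t=cv2.imread("pics/top0.png"); s=cv2.imread("pics/scene0.png")
cv2.imwrite("pics/top_packs.png",cv2.resize(t[180:260,305:475],None,fx=4.7,fy=4.7,interpolation=cv2.INTER_CUBIC))
cv2.imwrite("pics/top_mag.png",cv2.resize(t[130:215,225:295],None,fx=7,fy=7,interpolation=cv2.INTER_CUBIC))
cv2.imwrite("pics/scene_mag.png",cv2.resize(s[165:255,345:435],None,fx=6.5,fy=6.5,interpolation=cv2.INTER_CUBIC))
```

```text
(no output)
```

View pics/top_packs.png

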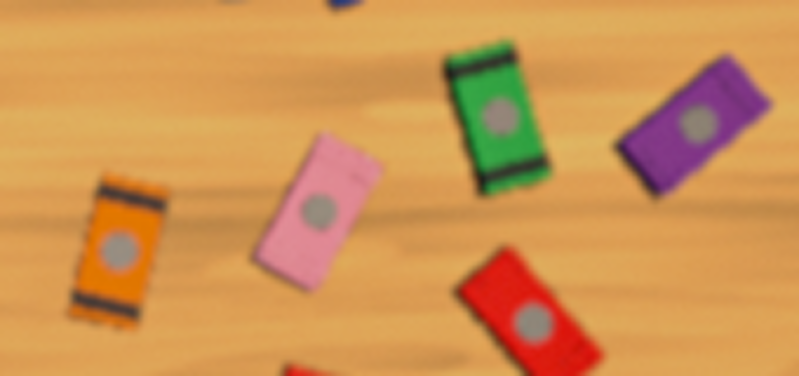

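View pics/top_mag.png

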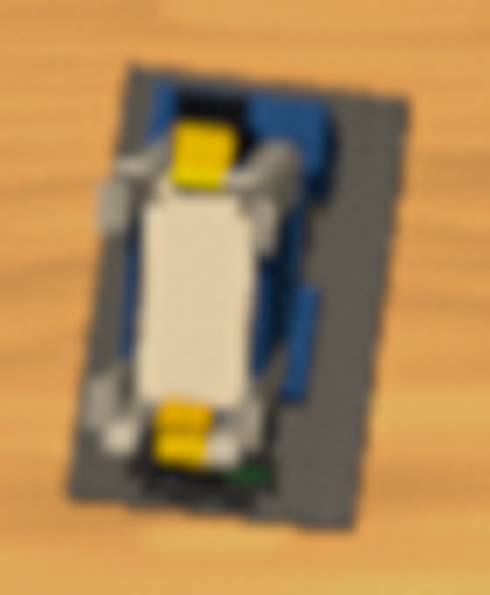

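View pics/scene_mag.png

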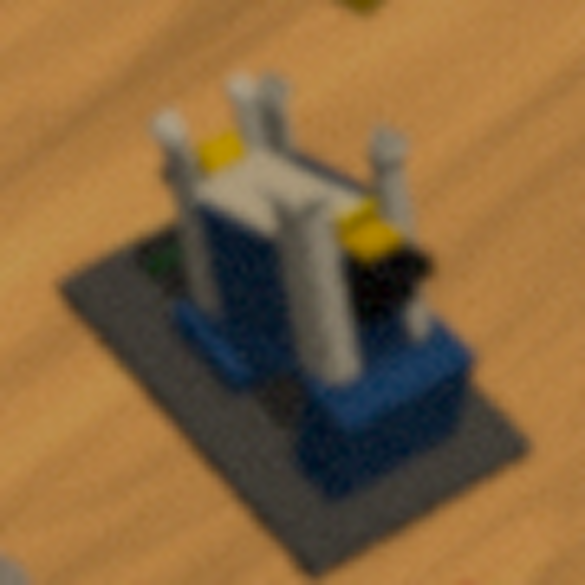

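```bash
cat > h.py <<'E'
import numpy as np, cv2, pickle
from scipy.spatial.transform import Rotation as R
def ray(d,u,v):
    f=200/np.tan(np.radians(d["fovy"]/2))
    p=np.array([(u-d["cx"])/f,-(v-d["cy"])/f,-1.0]); T=d["world_from_camera"]
    return T[:3,3],T[:3,:3]@p
def atz(d,u,v,z):
    o,r=ray(d,u,v); return o+r*(z-o[2])/r[2]
def proj(d,P):
    f=200/np.tan(np.radians(d["fovy"]/2)); T=np.linalg.inv(d["world_from_camera"])
    p=np.atleast_2d(P)@T[:3,:3].T+T[:3,3]
    return np.c_[d["cx"]+f*p[:,0]/-p[:,2], d["cy"]+f*p[:,1]/p[:,2]]
def tri(d1,uv1,d2,uv2):
    A=[];b=[]
    for d,uv in((d1,uv1),(d2,uv2)):
        o,r=ray(d,*uv); r/=np.linalg.norm(r); M=np.eye(3)-np.outer(r,r); A.append(M);b.append(M@o)
    x=np.linalg.lstsq(np.vstack(A),np.hstack(b),rcond=None)[0]
    return x
def load(n): return pickle.load(open(n+".pkl","rb"))
def crop(px,f,off): return ((np.array(px)+.5)/f-.5)+np.array(off)
E
python3 - <<'E'
from h import *
t=load("top0"); s=load("scene0")
for n,c in dict(orange=[(103,175),(168,188),(137,328),(70,315)],green=[(446,58),(512,42),(550,178),(482,194)]).items():
    W=np.array([atz(t,*crop(p,4.7,(305,180)),22) for p in c]); 
    e=W[0]+W[1]-W[2]-W[3]
    print(n,W.mean(0).round(1),"yaw",np.degrees(np.arctan2(e[1],e[0])).round(1),np.linalg.norm(W[0]-W[1]).round(1),np.linalg.norm(W[1]-W[2]).round(1))
# lens check: disc positions both cams
print(tri(t,crop((119,251),4.7,(305,180)),s,(294,216)))
# magazine base plate corners at z~? 
for p in [(130,65),(410,100),(350,528),(68,495)]: print(atz(t,*crop(p,7,(225,130)),5).round(1))
f=[crop(p,7,(225,130)) for p in [(205,172),(183,410)]]
for p in f: print(atz(t,*p,115).round(1))
E
```

```text
orange [471.9 -65.2  22. ] yaw -14.5 43.5 93.5
green [ 553.4 -317.2   22. ] yaw 12.4 45.4 93.1
[472.55575863 -64.19546128  21.51339793]
[778.6 202.6   5. ]
[759.5  75.5   5. ]
[564.3 105.4   5. ]
[582.2 231.3   5. ]
[701.7 151.5 115. ]
[603.1 161.2 115. ]
```

```bash
cat >> h.py <<'E'
def pose(s):
    T=np.eye(4); T[:3,:3]=R.from_euler('xyz',s["tcp_rot"]).as_matrix(); T[:3,3]=s["eef_pos"]; return T
def mk(xax,yax,p):
    x=np.array(xax,float);x/=np.linalg.norm(x); y=np.array(yax,float); y-=x*(x@y); y/=np.linalg.norm(y)
    T=np.eye(4);T[:3,:3]=np.c_[x,y,np.cross(x,y)];T[:3,3]=p;return T
def rows(T0,T1,n=None,dmax=55,amax=.17):
    d=T1[:3,3]-T0[:3,3]; rv=R.from_matrix(T0[:3,:3].T@T1[:3,:3]).as_rotvec()
    if n is None: n=int(max(1,np.ceil(max(np.linalg.norm(d)/dmax,np.linalg.norm(rv)/amax))))
    out=[]
    for k in range(n):
        Rk=T0[:3,:3]@R.from_rotvec(rv*k/n).as_matrix()
        out.append(np.r_[Rk.T@d/n, rv/n])
    return np.array(out)
E
python3 - <<'E'
from h import *
from cell import env
s=env.state(); T=pose(s); w=load("wrist0"); np.set_printoptions(suppress=True,precision=3)
print(T); C=np.linalg.inv(T)@w["world_from_camera"]; print(C); np.save("C.npy",C)
# look pose: tilted like magazine, yaw -8.4
a=np.radians(-8.4)
zm=np.array([-np.sin(np.radians(25))*np.cos(a),-np.sin(np.radians(25))*np.sin(a),np.cos(np.radians(25))])
ym=np.array([-np.sin(a),np.cos(a),0])
O=np.array([655,157,112.])
print("ang tooly",np.degrees(np.arctan2(T[1,1],T[0,1])))
for sg in(1,-1):
    T1=mk(-zm,sg*ym,O+zm*400); print(sg,R.from_matrix(T[:3,:3].T@T1[:3,:3]).as_rotvec(), T1[:3,3])
    print(proj(dict(w,world_from_camera=T1@C),O))
E
```

```text
[[ -0.      0.316   0.949 197.629]
 [ -0.001   0.949  -0.316 592.912]
 [ -1.     -0.001  -0.    404.301]
 [  0.      0.      0.      1.   ]]
[[ -0.      0.236  -0.972  19.927]
 [  1.     -0.001  -0.001   0.258]
 [ -0.001  -0.972  -0.236 -64.84 ]
 [  0.      0.      0.      1.   ]]
ang tooly 71.56256427711229
1 [-0.172 -0.435  0.039] [487.766 181.695 474.523]
[[317.813 180.959]]
-1 [2.9   0.058 0.643] [487.766 181.695 474.523]
[[317.813 180.959]]
```

Run:
```python
from h import *
from cell import env
np.set_printoptions(suppress=True,precision=3)
T=pose(env.state())
a=np.radians(-8.4)
zm=np.array([-np.sin(np.radians(25))*np.cos(a),-np.sin(np.radians(25))*np.sin(a),np.cos(np.radians(25))])
ym=np.array([-np.sin(a),np.cos(a),0])
T1=mk(-zm,ym,np.array([655,157,112.])+zm*330)
print(T1);print(rows(T,T1,10))
```

```text
[[  0.418   0.146   0.897 517.032]
 [ -0.062   0.989  -0.132 177.373]
 [ -0.906  -0.      0.423 411.082]
 [  0.      0.      0.      1.   ]]
[[ -0.658 -29.32   43.443  -0.017  -0.044   0.004]
 [  1.107 -30.064  42.922  -0.017  -0.044   0.004]
 [  2.844 -30.806  42.311  -0.017  -0.044   0.004]
 [  4.549 -31.543  41.613  -0.017  -0.044   0.004]
 [  6.22  -32.274  40.829  -0.017  -0.044   0.004]
 [  7.851 -32.998  39.961  -0.017  -0.044   0.004]
 [  9.441 -33.712  39.01   -0.017  -0.044   0.004]
 [ 10.984 -34.415  37.978  -0.017  -0.044   0.004]
 [ 12.478 -35.105  36.869  -0.017  -0.044   0.004]
 [ 13.919 -35.781  35.684  -0.017  -0.044   0.004]]
```

jog_arm --deltas '[-0.7, -29.3, 43.4, -0.017, -0.044, 0.004, 0.75, 1.1, -30, 42.9, -0.017, -0.044, 0.004, 0.75, 2.8, -30.8, 42.3, -0.017, -0.044, 0.004, 0.75, 4.5, -31.5, 41.6, -0.017, -0.044, 0.004, 0.75, 6.2, -32.3, 40.8, -0.017, -0.044, 0.004, 0.75, 7.9, -33, 40, -0.017, -0.044, 0.004, 0.75, 9.4, -33.7, 39, -0.017, -0.044, 0.004, 0.75, 11, -34.4, 38, -0.017, -0.044, 0.004, 0.75, 12.5, -35.1, 36.9, -0.017, -0.044, 0.004, 0.75, 13.9, -35.8, 35.7, -0.017, -0.044, 0.004, 0.75]'

```text
t: 1.4
eef_pos: [525.6, 167.7, 413.4]
tcp_rot: [-0.009, 1.117, -0.145]
ft_force: [1.2, 0.9, -0.6]
opening: 0.752
```

```bash
cat >> h.py <<'E'
def shot(name,tag,box=None,f=1):
    from cell import eyes,env
    d=eyes.read_camera(name); pickle.dump(d,open(tag+".pkl","wb"))
    im=d["image"][:,:,::-1]
    if box: im=im[box[1]:box[3],box[0]:box[2]]
    cv2.imwrite("pics/"+tag+".png",cv2.resize(im,None,fx=f,fy=f,interpolation=cv2.INTER_CUBIC)); return d
E
python3 - <<'E'
from h import *
shot("wrist","wm1",(220,60,420,290),2.6)
E
```

```text
(no output)
```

View pics/wm1.png

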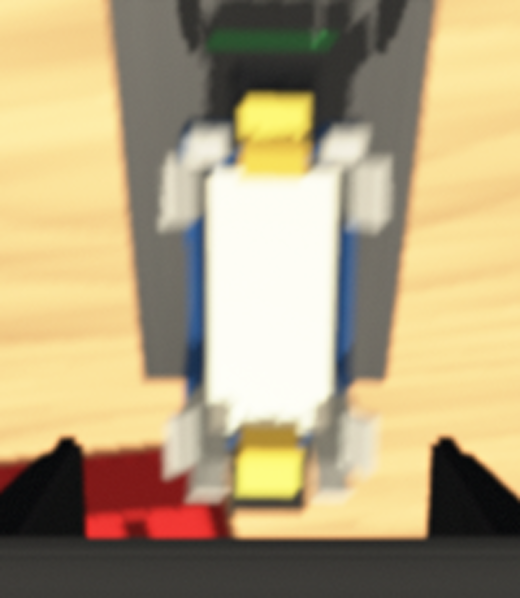

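```bash
cat >> h.py <<'E'
def magT(x,y,yaw,tilt=25,z=112):
    T=np.eye(4); T[:3,:3]=R.from_euler('ZY',[yaw,-tilt],degrees=True).as_matrix(); T[:3,3]=[x,y,z]; return T
def mw(M,p): p=np.atleast_2d(p); return p@M[:3,:3].T+M[:3,3]
E
python3 - <<'E'
from h import *
from scipy.optimize import least_squares
np.set_printoptions(suppress=True,precision=1)
d=load("wm1")
P=np.array([(-44,11,3),(-44,-11,3),(-49.8,11,14),(-49.8,-11,14),(49.8,11,14),(49.8,-11,14),(44,11,3),(44,-11,3),(44,11,0),(44,-11,0)],float)
obs=np.array([(245,175),(308,177),(237,138),(313,140),(236,450),(302,450)])
o=crop(obs,2.6,(220,60))
# left in image = +y? check by fit
f=lambda q:(proj(d,mw(magT(*q),P[:6]))-o).ravel()
for idx in (P,):
    r=least_squares(f,[655,157,-8.4]); print(r.x,r.fun)
M=magT(*r.x)
print(((proj(d,mw(M,P))-[220,60]+.5)*2.6-.5))
for q in [(0,25,0),(0,-25,0),(0,29,0),(0,-29,0),(-31,29,34),(-31,-29,34),(0,23,-1)]: print(q,((proj(d,mw(M,q))-[220,60]+.5)*2.6-.5))
f2=lambda q:(proj(d,mw(magT(*q),P[:6]))-o).ravel()
r=least_squares(f2,[655,157,-8.4,25,112]); print("free",r.x,r.fun)
E
```

```text
[651.1 155.2  -9. ] [ 24.1  -1.4 -25.2  -2.7  28.2   6.1 -27.1   4.8  24.6  -2.1 -24.7  -2.5]
[[307.6 171.4]
 [242.6 170. ]
 [310.4 153.9]
 [242.6 152.4]
 [300.  444.6]
 [237.8 443.5]
 [298.9 419.6]
 [238.5 418.5]
 [298.5 417.1]
 [238.6 416. ]]
(0, 25, 0) [[342.  299.3]]
(0, -25, 0) [[201.  296.5]]
(0, 29, 0) [[353.3 299.5]]
(0, -29, 0) [[189.7 296.3]]
(-31, 29, 34) [[370.9 218.6]]
(-31, -29, 34) [[182.4 214.7]]
(0, 23, -1) [[336.1 298.7]]
free [665.  153.7  -9.5  36.4  90.1] [ 22.7   1.7 -23.9   0.3  26.8   7.8 -25.7   6.3  24.2  -7.8 -24.   -8.4]
```

Run:
```python
from h import *
from scipy.optimize import least_squares
np.set_printoptions(suppress=True,precision=2)
d=load("wm1")
# blue wall outer edges at row ~300: 187,357 ; guide etc
P=np.array([(-44,-11,3),(-44,11,3),(49.8,-11,14),(49.8,11,14),(0,-29,0),(0,29,0)],float)
o=crop(np.array([(245,175),(308,177),(236,450),(302,450),(188,300),(357,300)]),2.6,(220,60))
w=np.array([1,1,1,1,1,1,1,1,1,0,1,0])
f=lambda q:((proj(d,mw(magT(*q),P))-o).ravel())*w
r=least_squares(f,[655,157,-8.4]); print(r.x,r.fun*2.6)
M=magT(*r.x); np.save("M.npy",r.x)
im=cv2.imread("pics/wm1.png")
def L(p): 
    return tuple(int(v) for v in ((proj(d,mw(M,p))-[220,60]+.5)*2.6-.5)[0])
def poly(ps,c):
    cv2.polylines(im,[np.array([L(p) for p in ps])],True,c,1)
for sx in(-1,1):
    poly([(44*sx,-11,3),(44*sx,11,3),(49.8*sx,11,14),(49.8*sx,-11,14)],(255,0,0))
    poly([(44*sx,-11,3),(44*sx,11,3),(44*sx,11,0),(44*sx,-11,0)],(255,0,255))
poly([(-54,-29,0),(-54,29,0),(54,29,0),(54,-29,0)],(0,255,0))
poly([(-50,-25,0),(-50,25,0),(50,25,0),(50,-25,0)],(0,200,255))
poly([(-31,-29,24),(-31,29,24),(31,29,24),(31,-29,24)],(0,0,255))
poly([(-31,-35,34),(-31,35,34),(31,35,34),(31,-35,34)],(0,0,0))
cv2.imwrite("pics/ov1.png",im)
t=load("top0"); print(atz(t,*crop((205,187),7,(225,130)),112+44*np.sin(np.radians(25))+3), mw(M,(44,0,3)))
```

```text
[653.39 155.22  -9.28] [-0.85  0.98  0.82  0.63  2.25 -2.02 -1.81 -0.71  2.9   0.   -3.31  0.  ]
[691.08 148.62 133.6 ] [[691.49 148.99 133.31]]
```

View pics/ov1.png

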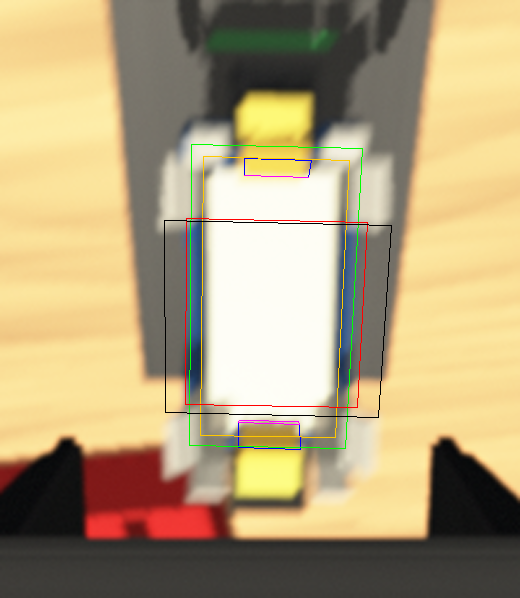

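Run:
```python
from h import *
from cell import env
np.set_printoptions(suppress=True,precision=3)
T=pose(env.state()); a=np.radians(-14.5)
T1=mk([0,0,-1],[-np.sin(a),np.cos(a),0],[472,-65,300])
print(rows(T,T1,7)); print(env.state()["joints"])
```

```text
[[ 13.145 -33.455 -10.364   0.016   0.065  -0.003]
 [ 13.878 -33.571  -8.935   0.016   0.065  -0.003]
 [ 14.517 -33.661  -7.46    0.016   0.065  -0.003]
 [ 15.058 -33.724  -5.946   0.016   0.065  -0.003]
 [ 15.5   -33.762  -4.398   0.016   0.065  -0.003]
 [ 15.839 -33.773  -2.824   0.016   0.065  -0.003]
 [ 16.075 -33.757  -1.232   0.016   0.065  -0.003]]
[ 0.204  0.344  1.811 -0.285  0.573 -1.021]
```

jog_arm --deltas '[13, -33.5, -10.4, 0.016, 0.065, -0.003, 0.75, 13.9, -33.6, -8.9, 0.016, 0.065, -0.003, 0.75, 14.5, -33.7, -7.5, 0.016, 0.065, -0.003, 0.75, 15, -33.7, -5.9, 0.016, 0.065, -0.003, 0.75, 15.5, -33.8, -4.4, 0.016, 0.065, -0.003, 0.75, 15.8, -33.8, -2.8, 0.016, 0.065, -0.003, 0.75, 16, -33.8, -1.2, 0.016, 0.065, -0.003, 0.75, 0, 0, 0, 0, 0, 0, 0.75]'

```text
t: 2.45
eef_pos: [469.7, -73.3, 296.1]
tcp_rot: [2.978, 1.558, 2.72]
ft_force: [0.4, 0.1, 0.4]
opening: 0.751
```

Run:
```python
from h import *
d=shot("wrist","wo1",(200,80,440,300),2.7)
from cell import env
s=env.state(); print(np.round(s["eef_pos"],1),np.round(s["joints"],2))
```

```text
[470.  -72.5 296.7] [-0.29  0.44  2.03  0.    0.68 -1.61]
```

View pics/wo1.png

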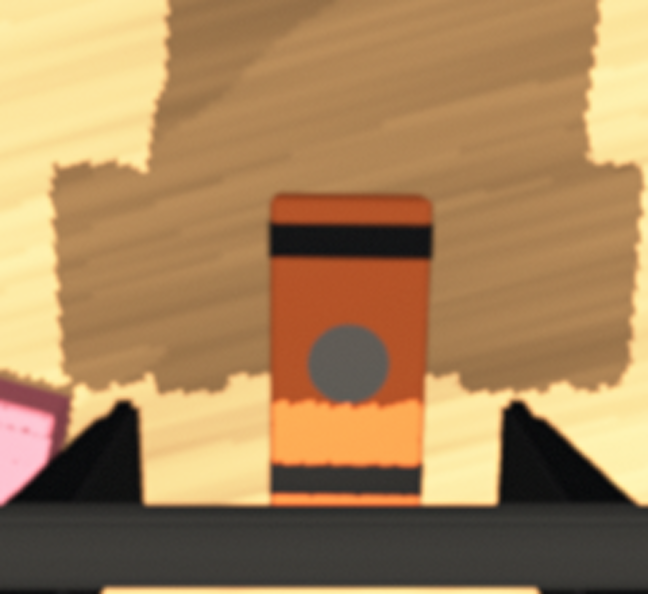

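Run:
```python
from h import *
from cell import env
np.set_printoptions(suppress=True,precision=3)
d=load("wo1"); c=lambda p: atz(d,*crop(p,2.7,(200,80)),22)
D=c((348.5,363)); print("disc",D)
l0,l1=c((271,260)),c((272,480)); r0,r1=c((430.5,260)),c((421.5,480))
for a,b in((l0,l1),(r0,r1)): e=b-a; print(np.degrees(np.arctan2(e[1],e[0])))
print("w",np.linalg.norm(l0-r0),np.linalg.norm(l1-r1))
s=env.state();T=pose(s)
e=(l1-l0)/np.linalg.norm(l1-l0)+(r1-r0)/np.linalg.norm(r1-r0); a=np.arctan2(e[1],e[0]); print("yaw",np.degrees(a))
mid=(l0+r0)/2; mid2=(l1+r1)/2; print(mid,mid2)
T1=mk([0,0,-1],[-np.sin(a),np.cos(a),0],[D[0],D[1],195])
print(rows(T,T1,4))
```

```text
disc [473.599 -64.699  22.   ]
-15.144309093954751
-15.470646738406218
w 45.385907038142555 45.00590659760232
yaw -15.307477916180487
[444.425 -56.594  22.   ] [508.723 -74.193  22.   ]
[[25.415  2.053  0.647  0.003 -0.003 -0.001]
 [25.416  2.068  0.573  0.003 -0.003 -0.001]
 [25.416  2.083  0.499  0.003 -0.003 -0.001]
 [25.416  2.097  0.425  0.003 -0.003 -0.001]]
```

jog_arm --deltas '[25.4, 2, 0.6, 0.003, -0.003, -0.001, 0.75, 25.4, 2, 0.6, 0.003, -0.003, -0.001, 0.75, 25.4, 2, 0.5, 0.003, -0.003, -0.001, 0.75, 20, 2, 0.4, 0.003, -0.003, -0.001, 0.75, 0, 0, 0, 0, 0, 0, 0.75]'

```text
t: 3.12
eef_pos: [475.9, -60.5, 200.9]
tcp_rot: [-0.138, 1.558, -0.402]
ft_force: [-0.1, 0.3, 1.0]
opening: 0.749
```

```bash
cat > tgt.py <<'E'
from h import *
from cell import env
np.set_printoptions(suppress=True,precision=3)
def go(T1,n=None,**k):
    s=env.state(); print("t",s["t"],"pos",np.round(s["eef_pos"],1),"F",np.round(s["ft_force"],1),"op",s["opening"],"j",np.round(s["joints"],2))
    print("to",T1[:3,3]); print(rows(pose(s),T1,n,**k))
def down(x,y,z,yaw):
    a=np.radians(yaw); return mk([0,0,-1],[-np.sin(a),np.cos(a),0],[x,y,z])
MP=(653.4,155.2,-9.0)
def mag(h,dx=0,dy=0,mp=MP):
    "TCP pose with tool along -z of the magazine, fingertips at mag z=h"
    M=magT(*mp); return mk(-M[:3,2],M[:3,1],mw(M,(dx,dy,h+190))[0])
E
python3 - <<'E'
from tgt import *
go(down(473.6,-64.7,195,-15.3))
E
```

```text
t 3.125 pos [475.9 -60.5 200.9] F [-0.1  0.3  1. ] op 0.7486511096819485 j [-0.26  0.62  2.09 -0.    0.42 -1.57]
to [473.6 -64.7 195. ]
[[ 5.881 -4.661 -1.203  0.003  0.012  0.002]]
```

jog_arm --deltas '[5.5, -4.2, -1.2, 0.003, 0.012, 0.002, 0.75, 0, 0, 0, 0, 0, 0, 0.75, 0, 0, 0, 0, 0, 0, 0.75]'

```text
t: 3.5
eef_pos: [474.1, -63.8, 197.2]
tcp_rot: [0.174, 1.568, -0.092]
ft_force: [0.2, -0.7, 0.9]
opening: 0.748
```

Run:
```python
from tgt import *
go(down(473.6,-64.7,195,-15.3))
```

```text
t 3.5 pos [474.1 -63.8 197.2] F [ 0.2 -0.7  0.9] op 0.747802896683507 j [-0.27  0.63  2.09  0.    0.42 -1.58]
to [473.6 -64.7 195. ]
[[ 2.21  -1.008 -0.289  0.001  0.003 -0.001]]
```

jog_arm --deltas '[2.5, -1, -0.3, 0, 0, 0, 0.75, 0, 0, 0, 0, 0, 0, 0, 0, 0, 0, 0, 0, 0, 0, 0, 0, 0, 0, 0, 0, 0, 0, 0, 0, 0, 0, 0, 0]'

```text
t: 4.12
eef_pos: [473.6, -65.0, 195.2]
tcp_rot: [0.122, 1.566, -0.144]
ft_force: [-0.2, 0.2, 0.8]
opening: 0.484
```

jog_arm --deltas '[-20, 0, 0, 0, 0, 0, 0, -45, 0, 0, 0, 0, 0, 0, -50, 0, 0, 0, 0, 0, 0, -30, 0, 0, 0, 0, 0, 0, 0, 0, 0, 0, 0, 0, 0]'

```text
t: 4.75
eef_pos: [472.8, -64.8, 343.4]
tcp_rot: [0.487, 1.57, 0.22]
ft_force: [-1.2, 0.2, -2.2]
opening: 0.482
```

Run:
```python
from tgt import *
go(mag(75))
```

```text
t 4.75 pos [472.8 -64.8 343.4] F [-1.2  0.2 -2.2] op 0.48197182560265034 j [-0.27  0.37  1.98  0.    0.79 -1.58]
to [542.785 172.72  352.172]
[[-1.733 49.511  0.982 -0.022 -0.087  0.005]
 [-1.364 49.484  2.185 -0.022 -0.087  0.005]
 [-0.891 49.43   3.351 -0.022 -0.087  0.005]
 [-0.32  49.348  4.47  -0.022 -0.087  0.005]
 [ 0.346 49.24   5.533 -0.022 -0.087  0.005]]
```

Run:
```python
from tgt import *
go(mag(115),6)
```

```text
t 4.75 pos [472.8 -64.8 343.4] F [-1.2  0.2 -2.2] op 0.48197182560265034 j [-0.27  0.37  1.98  0.    0.79 -1.58]
to [526.088 175.364 388.424]
[[-7.49  40.955 -1.976 -0.018 -0.072  0.004]
 [-7.427 41.008 -0.698 -0.018 -0.072  0.004]
 [-7.271 41.038  0.573 -0.018 -0.072  0.004]
 [-7.024 41.044  1.829 -0.018 -0.072  0.004]
 [-6.687 41.027  3.064 -0.018 -0.072  0.004]
 [-6.261 40.986  4.271 -0.018 -0.072  0.004]]
```

jog_arm --deltas '[-20, 41, -2, -0.018, -0.072, 0.004, 0, -12, 41, -0.7, -0.018, -0.072, 0.004, 0, -7, 41, 0.6, -0.018, -0.072, 0.004, 0, -4, 41, 1.8, -0.018, -0.072, 0.004, 0, -2, 36, 3, -0.018, -0.072, 0.004, 0, 0, 30, 4.3, -0.018, -0.05, 0.004, 0, 0, 0, 0, 0, 0, 0, 0]'

```text
t: 5.62
eef_pos: [527.8, 165.7, 382.3]
tcp_rot: [0.0, 1.161, -0.154]
ft_force: [-0.0, -0.2, -2.7]
opening: 0.484
```

Run:
```python
from tgt import *
go(mag(75),3)
d=shot("wrist","wi1",(200,60,440,300),2.4)
```

```text
t 5.625 pos [527.8 165.7 382.3] F [-0.  -0.2 -2.7] op 0.4835860134928327 j [ 0.21  0.38  1.84 -0.27  0.55 -1.01]
to [542.785 172.72  352.172]
[[11.034  3.081  0.208  0.001 -0.009 -0.   ]
 [11.034  3.086  0.107  0.001 -0.009 -0.   ]
 [11.033  3.091  0.007  0.001 -0.009 -0.   ]]
```

View pics/wi1.png

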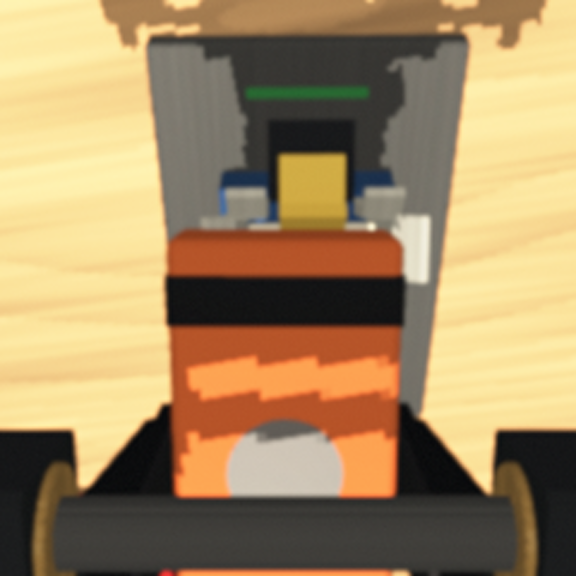

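jog_arm --deltas '[11, 3, 0.2, 0.001, -0.009, 0, 0, 11, 3, 0.1, 0.001, -0.009, 0, 0, 10, 3, 0, 0.001, -0.009, 0, 0, 0, 0, 0, 0, 0, 0, 0]'

```text
t: 6.18
eef_pos: [542.8, 169.9, 348.6]
tcp_rot: [-0.001, 1.139, -0.162]
ft_force: [-0.0, -0.8, -1.0]
opening: 0.483
```

Run:
```python
from tgt import *
go(mag(50))
d=shot("wrist","wi2",(200,60,440,300),2.4)
```

```text
t 6.175 pos [542.8 169.9 348.6] F [-0.  -0.8 -1. ] op 0.4832153906223909 j [ 0.21  0.45  1.84 -0.34  0.47 -0.92]
to [553.22  171.067 329.514]
[[21.514  2.861  1.161 -0.003 -0.004  0.002]]
```

View pics/wi2.png

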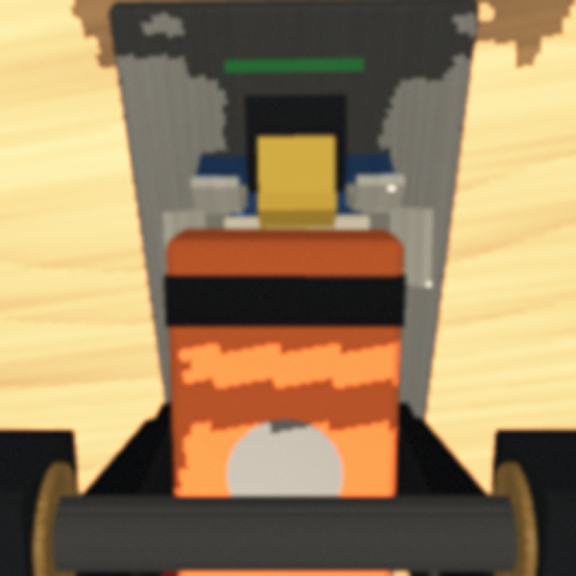

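jog_arm --deltas '[10, 2, 0.6, -0.002, -0.002, 0.001, 0, 11, 1.5, 0.6, -0.001, -0.002, 0.001, 0, 0, 0, 0, 0, 0, 0, 0]'

```text
t: 6.6
eef_pos: [553.8, 171.7, 329.6]
tcp_rot: [0.002, 1.133, -0.156]
ft_force: [0.0, 0.5, -1.9]
opening: 0.482
```

Run:
```python
from tgt import *
go(mag(50))
d=shot("wrist","wi3",(200,60,440,300),2.4)
```

```text
t 6.6 pos [553.8 171.7 329.6] F [ 0.   0.5 -1.9] op 0.4818134895764599 j [ 0.21  0.49  1.84 -0.37  0.43 -0.9 ]
to [553.22  171.067 329.514]
[[-0.138 -0.706 -0.48  -0.     0.001 -0.001]]
```

View pics/wi3.png

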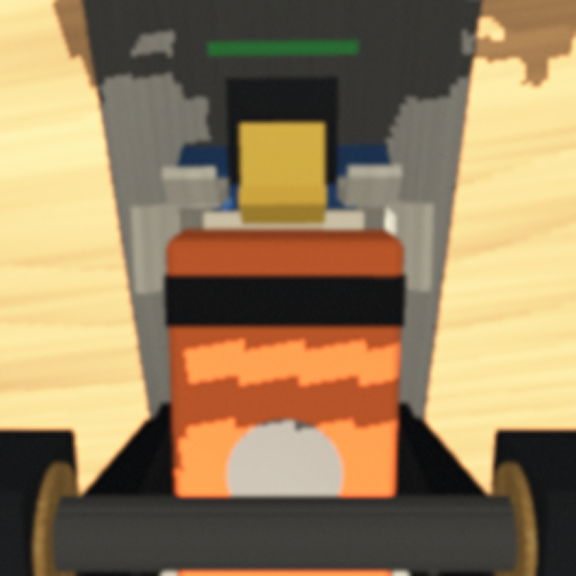

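Run:
```python
from tgt import *
d=load("wi3"); T=pose(env.state()); M=magT(*MP)
pr=lambda p:((proj(d,mw(M,p))-[200,60]+.5)*2.4-.5)
print("lip tip",pr([(-44,-11,3),(-44,11,3),(-49.8,-11,14),(-49.8,11,14)]))
# pack in tool frame: underside at tool x=195.2
pt=lambda z,y,x: mw(T,[(x,y,z)])[0]
q=lambda p:((proj(d,p)-[200,60]+.5)*2.4-.5)
for x in(195.2,173.2): print(x,q([pt(-48,-23,x),pt(-48,23,x)]))
```

```text
lip tip [[238.907 228.652]
 [320.937 228.683]
 [236.284 209.698]
 [323.186 209.734]]
195.2 [[176.832 232.421]
 [389.375 232.611]]
173.2 [[161.817 243.705]
 [404.212 243.918]]
```

Run:
```python
from tgt import *
d=load("wi3"); im=d["image"][100:200,240:400,::-1]; cv2.imwrite("pics/wi3z.png",cv2.resize(im,None,fx=5,fy=5,interpolation=cv2.INTER_CUBIC))
d=load("wm1"); im=d["image"][90:260,270:370,::-1]; cv2.imwrite("pics/wm1z.png",cv2.resize(im,None,fx=3.5,fy=3.5,interpolation=cv2.INTER_CUBIC))
```

```text
(no output)
```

View pics/wi3z.png

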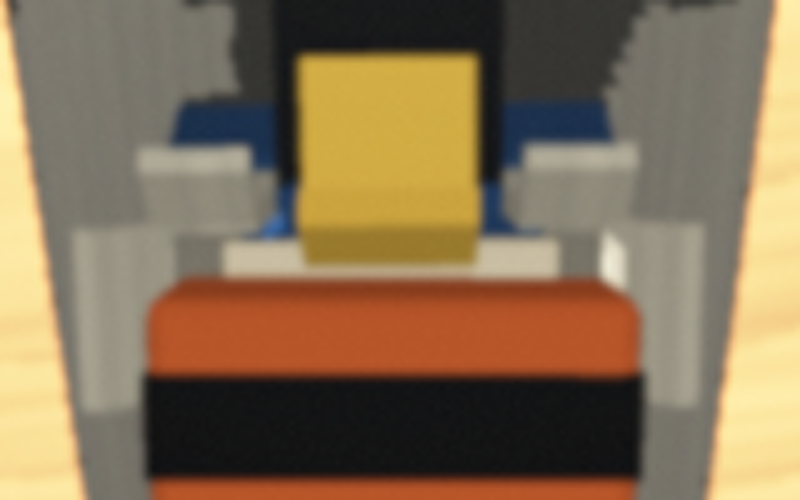

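View pics/wm1z.png

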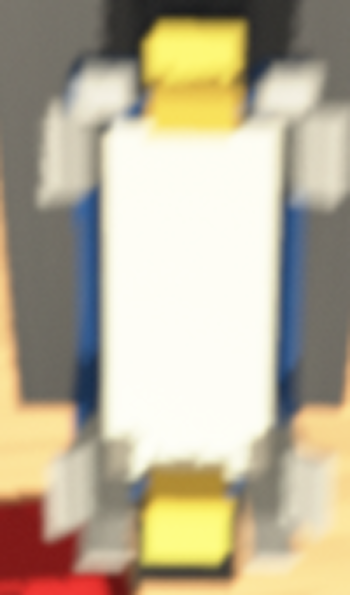

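jog_arm --deltas '[8, -0.7, -1, 0, 0.001, -0.001, 0, 9, 0, 0, 0, 0, 0, 0, 9, 0, 0, 0, 0, 0, 0, 0, 0, 0, 0, 0, 0, 0]'

```text
t: 7.15
eef_pos: [564.2, 169.2, 304.4]
tcp_rot: [-0.0, 1.134, -0.158]
ft_force: [-0.5, -1.0, -1.6]
opening: 0.482
```

Run:
```python
from tgt import *
go(mag(16,dx=-.6))
d=shot("wrist","wi4",(200,60,440,300),2.4)
```

```text
t 7.15 pos [564.2 169.2 304.4] F [-0.5 -1.  -1.6] op 0.48189054467474973 j [ 0.2   0.53  1.84 -0.4   0.39 -0.87]
to [566.875 168.904 298.446]
[[ 6.551  0.087 -0.136 -0.     0.001  0.   ]]
```

View pics/wi4.png

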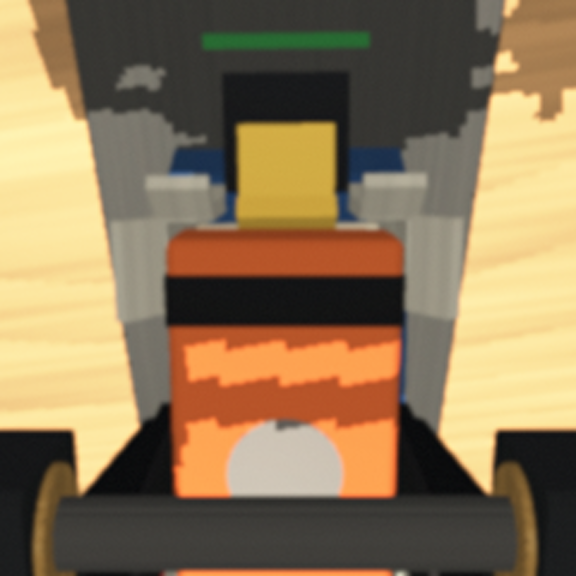

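jog_arm --deltas '[3.5, 0.2, 0, 0, 0, 0, 0, 3, 0, 0, 0, 0, 0, 0, 0, 0, 0, 0, 0, 0, 0]'

```text
t: 7.58
eef_pos: [566.7, 169.2, 299.0]
tcp_rot: [0.0, 1.133, -0.157]
ft_force: [-2.6, 0.4, -1.0]
opening: 0.481
```

Run:
```python
from tgt import *
go(mag(16,dx=-.6))
```

```text
t 7.575 pos [566.7 169.2 299. ] F [-2.6  0.4 -1. ] op 0.48123053483048767 j [ 0.2   0.54  1.83 -0.41  0.38 -0.86]
to [566.875 168.904 298.446]
[[ 0.558 -0.25  -0.032 -0.     0.001  0.   ]]
```

jog_arm --deltas '[2, -0.2, 0, 0, 0, 0, 0, 0, 0, 0, 0, 0, 0, 0]'

```text
t: 7.82
eef_pos: [567.4, 169.0, 297.9]
tcp_rot: [0.001, 1.132, -0.156]
ft_force: [-1.1, 0.5, -2.2]
opening: 0.481
```

jog_arm --deltas '[0, 0, 0, 0, 0, 0, 0.6, 0, 0, 0, 0, 0, 0, 0.7, 0, 0, 0, 0, 0, 0, 0.7]'

```text
t: 8.2
eef_pos: [567.9, 169.0, 298.4]
tcp_rot: [0.003, 1.13, -0.154]
ft_force: [-0.3, -0.3, -0.2]
opening: 0.69
```

Run:
```python
from tgt import *
go(mag(16,dx=-.6))
d=shot("wrist","wi5",(200,60,440,300),2.4)
d=shot("scene","si5",(345,150,445,250),6)
```

```text
t 8.2 pos [567.9 169.  298.4] F [-0.3 -0.3 -0.2] op 0.6896929305470636 j [ 0.2   0.54  1.83 -0.41  0.38 -0.86]
to [566.875 168.904 298.446]
[[-0.498 -0.242 -0.85  -0.     0.004 -0.001]]
```

View pics/wi5.png

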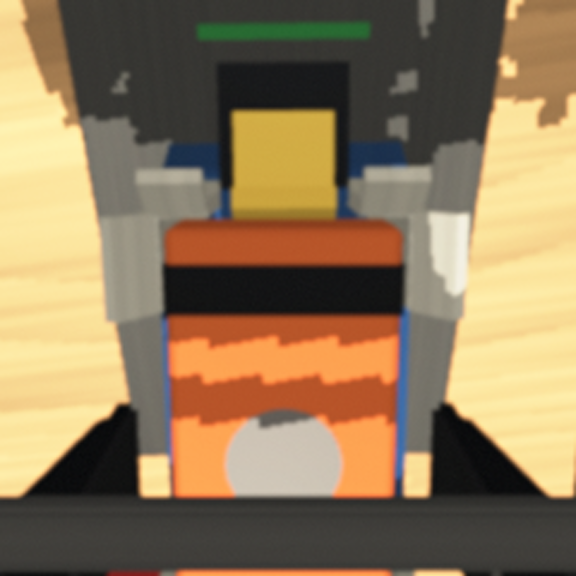

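View pics/si5.png

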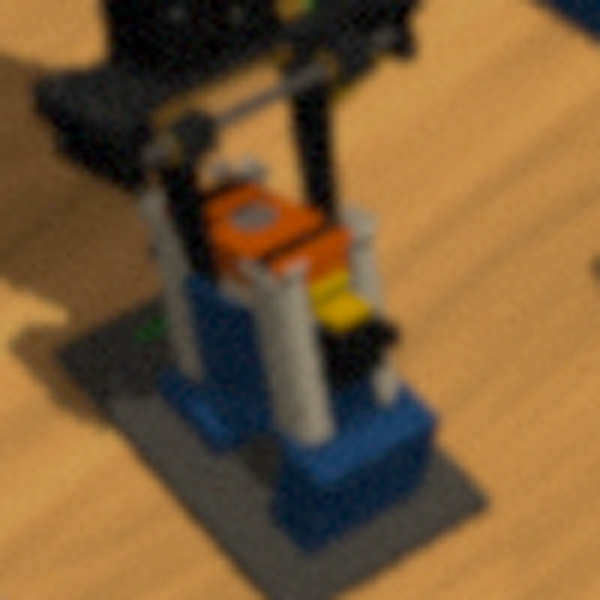

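jog_arm --deltas '[-20, 0, 0, 0, 0, 0, 0.72, -30, 0, 0, 0, 0, 0, 0.5, 0, 0, 0, 0, 0, 0, 0, 0, 0, 0, 0, 0, 0, 0, 0, 0, 0, 0, 0, 0, 0, 0, 0, 0, 0, 0, 0, 0]'

```text
t: 9.05
eef_pos: [545.3, 172.4, 346.3]
tcp_rot: [0.004, 1.131, -0.154]
ft_force: [0.7, 0.4, 0.2]
opening: 0.252
```

Run:
```python
from tgt import *
go(mag(36,dx=-.6))
d=shot("wrist","wi6",(200,60,440,300),2.4)
```

```text
t 9.05 pos [545.3 172.4 346.3] F [0.7 0.4 0.2] op 0.2517076810923163 j [ 0.21  0.45  1.84 -0.35  0.46 -0.92]
to [558.527 170.226 316.572]
[[32.621 -0.123 -0.571 -0.     0.004 -0.001]]
```

View pics/wi6.png

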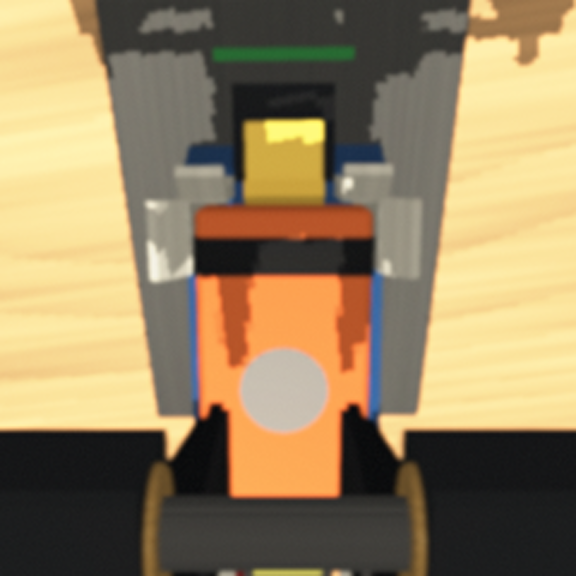

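Run:
```python
from tgt import *
d=load("wi6"); M=magT(*MP); Mi=np.linalg.inv(M)
o,r=ray(d,*crop((284.5,390),2.4,(200,60)))
o=mw(Mi,o)[0]; r=Mi[:3,:3]@r
for z in(27,30,33): print(o+r*(z-o[2])/r[2])
```

```text
[-0.492  0.832 27.   ]
[-1.408  0.824 30.   ]
[-2.323  0.816 33.   ]
```

jog_arm --deltas '[0, 0, 0, 0, 0, 0, 0, 0, 0, 0, 0, 0, 0, 0, 0, 0, 0, 0, 0, 0, 0, 0, 0, 0, 0, 0, 0, 0]'

```text
t: 9.6
eef_pos: [545.5, 172.3, 345.6]
tcp_rot: [0.002, 1.132, -0.155]
ft_force: [-0.9, -0.4, -1.0]
opening: 0.004
```

jog_arm --deltas '[12, 0, -0.4, 0, 0.002, 0, 0, 12, 0, -0.3, 0, 0.002, 0, 0, 8, 0, 0, 0, 0, 0, 0, 0, 0, 0, 0, 0, 0, 0]'

```text
t: 10.1
eef_pos: [559.3, 170.1, 313.4]
tcp_rot: [0.002, 1.137, -0.156]
ft_force: [-0.6, 0.5, 0.6]
opening: 0.005
```

Run:
```python
from tgt import *
go(mag(-3,dx=-.7),1)
```

```text
t 10.1 pos [559.3 170.1 313.4] F [-0.6  0.5  0.6] op 0.005209306128612057 j [ 0.2   0.51  1.84 -0.38  0.41 -0.89]
to [574.717 167.662 281.184]
[[35.81  -0.031  0.62  -0.    -0.003 -0.001]]
```

jog_arm --deltas '[4, 0, 0, 0, 0, 0, 0, 4, 0, 0, 0, 0, 0, 0, 4, 0, 0, 0, 0, 0, 0]'

```text
t: 10.48
eef_pos: [564.1, 169.8, 305.8]
tcp_rot: [0.005, 1.132, -0.152]
ft_force: [-12.3, 1.2, 17.0]
opening: 0.001
```

Run:
```python
from tgt import *
go(mag(-3,dx=-.7),1)
```

```text
t 10.475 pos [564.1 169.8 305.8] F [-12.3   1.2  17. ] op 0.0014325183920541283 j [ 0.2   0.53  1.83 -0.4   0.39 -0.87]
to [574.717 167.662 281.184]
[[26.857 -0.503 -0.601 -0.     0.002 -0.002]]
```

jog_arm --deltas '[5, -0.2, -0.2, 0, 0.002, -0.002, 0, 5, 0, 0, 0, 0, 0, 0]'

```text
t: 10.72
eef_pos: [567.7, 169.2, 297.6]
tcp_rot: [0.001, 1.133, -0.156]
ft_force: [-8.2, 0.8, 8.0]
opening: 0.003
```

Run:
```python
from tgt import *
go(mag(-3,dx=-.7),1)
d=shot("wrist","wi7",(200,60,440,300),2.4)
```

```text
t 10.725 pos [567.7 169.2 297.6] F [-8.2  0.8  8. ] op 0.0025009432936673875 j [ 0.2   0.55  1.83 -0.41  0.38 -0.86]
to [574.717 167.662 281.184]
[[17.92  -0.394 -0.428 -0.     0.002 -0.001]]
```

View pics/wi7.png

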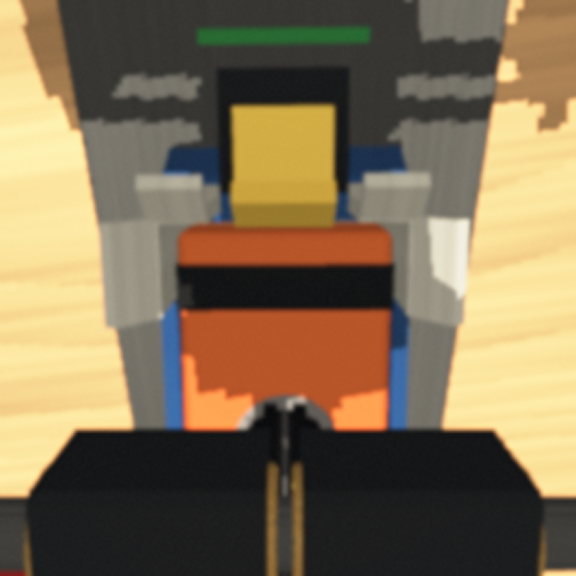

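jog_arm --deltas '[5, -0.2, -0.2, 0, 0.002, -0.001, 0, 5, 0, 0, 0, 0, 0, 0, 5, 0, 0, 0, 0, 0, 0, 0, 0, 0, 0, 0, 0, 0]'

```text
t: 11.28
eef_pos: [573.5, 168.4, 285.0]
tcp_rot: [0.0, 1.133, -0.157]
ft_force: [-1.2, 0.0, 4.1]
opening: 0.005
```

Run:
```python
from tgt import *
go(mag(-3,dx=-.7),1)
d=shot("wrist","wi8",(200,60,440,300),2.4)
```

```text
t 11.275 pos [573.5 168.4 285. ] F [-1.2  0.   4.1] op 0.004861228775618544 j [ 0.2   0.57  1.83 -0.43  0.36 -0.84]
to [574.717 167.662 281.184]
[[ 3.994 -0.514 -0.368 -0.     0.001 -0.   ]]
```

View pics/wi8.png

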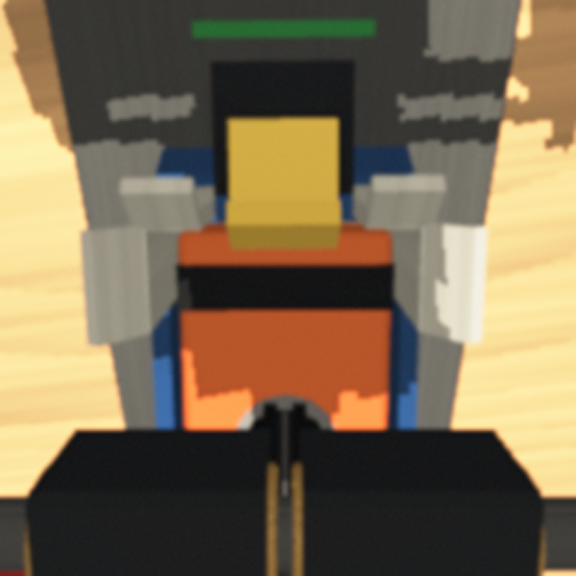

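jog_arm --deltas '[4, -0.3, -0.2, 0, 0.001, 0, 0, 2, 0, 0, 0, 0, 0, 0, 0, 0, 0, 0, 0, 0, 0]'

```text
t: 11.7
eef_pos: [575.9, 167.9, 279.5]
tcp_rot: [0.002, 1.133, -0.155]
ft_force: [-1.8, -0.2, 3.9]
opening: 0.005
```

Run:
```python
from tgt import *
go(mag(-3,dx=-.7),1)
```

```text
t 11.7 pos [575.9 167.9 279.5] F [-1.8 -0.2  3.9] op 0.005213624260439669 j [ 0.19  0.58  1.83 -0.44  0.35 -0.84]
to [574.717 167.662 281.184]
[[-2.018 -0.392 -0.341 -0.     0.001 -0.001]]
```

jog_arm --deltas '[-10, 0, 0, 0, 0, 0, 0, -30, 0, 0, 0, 0, 0, 0.2, -45, 0, 0, 0, 0, 0, 0.4, -45, 0, 0, 0, 0, 0, 0.7, -30, 0, 0, 0, 0, 0, 0.75, 0, 0, 0, 0, 0, 0, 0.75]'

```text
t: 12.45
eef_pos: [506.0, 178.2, 429.7]
tcp_rot: [0.002, 1.136, -0.155]
ft_force: [-1.0, -0.9, -0.6]
opening: 0.472
```

Run:
```python
from tgt import *
d=shot("wrist","wi9",(220,60,420,290),2.6)
go(down(553.4,-317.2,300,12.4))
```

```text
t 12.5 pos [506.3 178.1 428.5] F [ 0.3 -0.3 -1. ] op 0.5143814829066262 j [ 0.24  0.31  1.82 -0.28  0.63 -0.98]
to [ 553.4 -317.2  300. ]
[[ 16.864 -48.188   5.862  -0.037   0.043   0.008]
 [ 16.245 -48.517   4.793  -0.037   0.043   0.008]
 [ 15.67  -48.802   3.687  -0.037   0.043   0.008]
 [ 15.142 -49.041   2.548  -0.037   0.043   0.008]
 [ 14.661 -49.234   1.379  -0.037   0.043   0.008]
 [ 14.229 -49.379   0.185  -0.037   0.043   0.008]
 [ 13.849 -49.477  -1.031  -0.037   0.043   0.008]
 [ 13.52  -49.527  -2.266  -0.037   0.043   0.008]
 [ 13.244 -49.529  -3.514  -0.037   0.043   0.008]
 [ 13.022 -49.482  -4.772  -0.037   0.043   0.008]]
```

View pics/wi9.png

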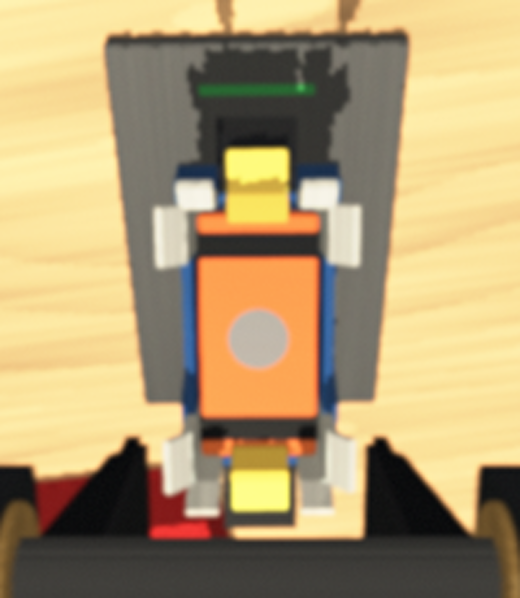

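jog_arm --deltas '[16, -48, 5.9, -0.037, 0.043, 0.008, 0.68, 16, -48.5, 4.8, -0.037, 0.043, 0.008, 0.68, 15.7, -48.8, 3.7, -0.037, 0.043, 0.008, 0.68, 15, -49, 2.5, -0.037, 0.043, 0.008, 0.68, 14.7, -49, 1.4, -0.037, 0.043, 0.008, 0.68, 14, -49, 0.2, -0.037, 0.043, 0.008, 0.68, 13.8, -49.5, -1, -0.037, 0.043, 0.008, 0.68, 13.5, -49.5, -2.3, -0.037, 0.043, 0.008, 0.68, 10, -45, -3.5, -0.037, 0.043, 0.008, 0.68, 5, -40, -4.8, -0.037, 0.043, 0.008, 0.68]'

```text
t: 13.75
eef_pos: [552.8, -317.5, 293.3]
tcp_rot: [2.674, 1.538, 2.905]
ft_force: [1.0, 0.8, -0.4]
opening: 0.686
```

jog_arm --deltas '[0, 0, 0, 0, 0, 0, 0.68]'

```text
t: 13.88
eef_pos: [552.4, -320.2, 290.7]
tcp_rot: [2.653, 1.535, 2.881]
ft_force: [-0.4, -0.3, 0.3]
opening: 0.675
```

Run:
```python
from tgt import *
go(down(553.4,-317.2,300,12.4))
d=shot("wrist","wg1",(200,80,440,300),2.7)
```

```text
t 13.875 pos [ 552.4 -320.2  290.7] F [-0.4 -0.3  0.3] op 0.6750117855575233 j [-0.63  0.64  1.63 -0.02  0.91 -2.42]
to [ 553.4 -317.2  300. ]
[[-9.317  2.819  1.384  0.012 -0.032 -0.017]]
```

View pics/wg1.png

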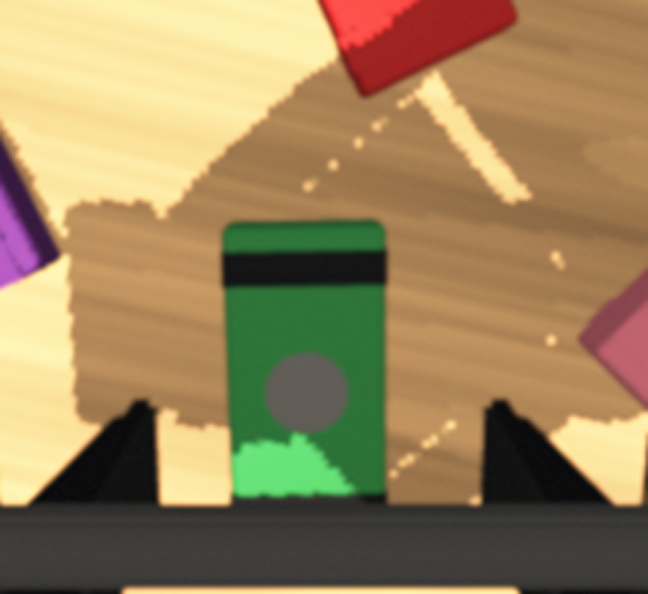

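Run:
```python
from tgt import *
d=load("wg1"); c=lambda p: atz(d,*crop(p,2.7,(200,80)),22)
D=c((307,392)); print("disc",D)
l0,l1=c((225.5,290)),c((232.5,490)); r0,r1=c((385,290)),c((385.5,490))
for a,b in((l0,l1),(r0,r1)): e=b-a; print(np.degrees(np.arctan2(e[1],e[0])))
e=(l1-l0)/np.linalg.norm(l1-l0)+(r1-r0)/np.linalg.norm(r1-r0); a=np.degrees(np.arctan2(e[1],e[0])); print(a)
go(down(D[0],D[1],250,a),2); go(down(D[0],D[1],195,a),4)
```

```text
disc [ 555.753 -318.681   22.   ]
13.905360728132118
14.141515302534538
14.023438015333326
t 13.925 pos [ 552.3 -318.8  290.8] F [-0.4  0.5 -0.1] op 0.6800638055647247 j [-0.63  0.64  1.63 -0.02  0.91 -2.42]
to [ 555.753 -318.681  250.   ]
[[20.318 -0.675  2.342 -0.008 -0.016 -0.009]
 [20.357 -0.512  2.018 -0.008 -0.016 -0.009]]
t 13.925 pos [ 552.3 -318.8  290.8] F [-0.4  0.5 -0.1] op 0.6800638055647247 j [-0.63  0.64  1.63 -0.02  0.91 -2.42]
to [ 555.753 -318.681  195.   ]
[[23.9   -0.576  1.604 -0.004 -0.008 -0.004]
 [23.914 -0.477  1.415 -0.004 -0.008 -0.004]
 [23.926 -0.377  1.225 -0.004 -0.008 -0.004]
 [23.937 -0.276  1.036 -0.004 -0.008 -0.004]]
```

jog_arm --deltas '[24, -0.6, 1.6, -0.006, -0.014, -0.008, 0.68, 24, -0.4, 1.3, -0.006, -0.012, -0.006, 0.68, 20, -0.3, 0.8, -0.004, -0.006, -0.003, 0.68, 0, 0, 0, 0, 0, 0, 0.68]'

```text
t: 14.42
eef_pos: [554.5, -314.8, 218.9]
tcp_rot: [1.41, 1.567, 1.656]
ft_force: [0.4, 0.0, -0.4]
opening: 0.68
```

Run:
```python
from tgt import *
go(down(555.8,-318.7,195,14),1)
d=shot("wrist","wg2",(200,80,440,300),2.7)
print(atz(d,*crop((320,400),2.7,(200,80)),22))
```

```text
t 14.425 pos [ 554.5 -314.8  218.9] F [ 0.4  0.  -0.4] op 0.6802394458145088 j [-0.62  0.73  1.68  0.    0.74 -2.44]
to [ 555.8 -318.7  195. ]
[[23.917 -4.179  0.26   0.001  0.001 -0.003]]
[ 546.493 -316.277   22.   ]
```

View pics/wg2.png

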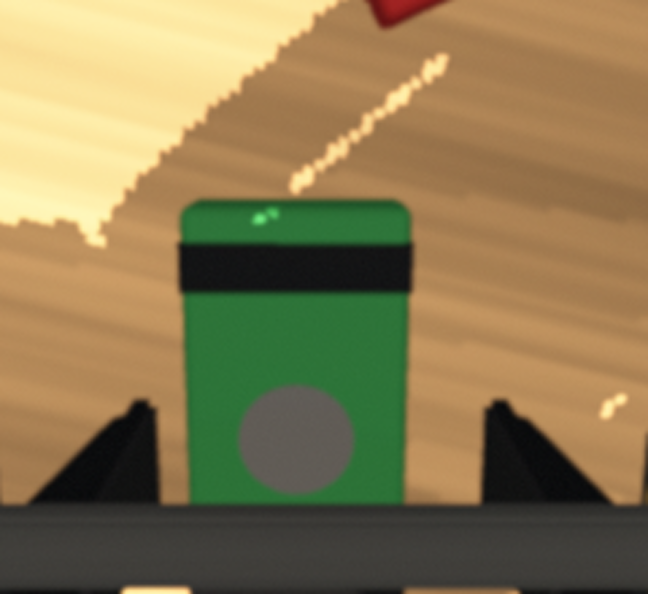

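Disc at (297,440) in the crop, so the pack sits a few mm left of the fingers' middle. I'll remeasure from this closer view.

Run:
```python
from tgt import *
d=load("wg2"); c=lambda p: atz(d,*crop(p,2.7,(200,80)),22)
D=c((297,440)); print(D); m0=c((296.5,300)); m1=c((297.5,490)); e=m1-m0; print(np.degrees(np.arctan2(e[1],e[0])))
go(down(D[0],D[1],195,14),1)
```

```text
[ 556.094 -318.784   22.   ]
14.091590537937652
t 14.475 pos [ 554.8 -314.9  219.9] F [-0.7 -0.5 -0. ] op 0.6794282375699451 j [-0.62  0.73  1.68  0.    0.74 -2.44]
to [ 556.094 -318.784  195.   ]
[[24.901 -4.113  0.331  0.001  0.001 -0.002]]
```

jog_arm --deltas '[0, -4, 0.3, 0, 0, -0.002, 0.68, 14, 0, 0, 0, 0, 0, 0.68, 9, 0, 0, 0, 0, 0, 0.68, 0, 0, 0, 0, 0, 0, 0.68]'

```text
t: 14.98
eef_pos: [556.4, -318.5, 197.3]
tcp_rot: [-0.52, 1.567, -0.275]
ft_force: [-0.0, 0.7, 0.4]
opening: 0.682
```

Run:
```python
from tgt import *
go(down(556.1,-318.8,195,14),1)
```

```text
t 14.975 pos [ 556.4 -318.5  197.3] F [-0.   0.7  0.4] op 0.6823978772840997 j [-0.62  0.76  1.68  0.    0.7  -2.44]
to [ 556.1 -318.8  195. ]
[[ 2.264 -0.164 -0.402  0.002  0.003  0.002]]
```

jog_arm --deltas '[2.5, -0.2, -0.4, 0, 0, 0, 0.68, 0, 0, 0, 0, 0, 0, 0, 0, 0, 0, 0, 0, 0, 0, 0, 0, 0, 0, 0, 0, 0, 0, 0, 0, 0, 0, 0, 0]'

```text
t: 15.6
eef_pos: [556.1, -318.9, 194.9]
tcp_rot: [-0.539, 1.567, -0.293]
ft_force: [-0.8, -0.4, -1.7]
opening: 0.48
```

jog_arm --deltas '[-20, 0, 0, 0, 0, 0, 0, -50, 0, 0, 0, 0, 0, 0, -55, 0, 0, 0, 0, 0, 0, -50, 0, 0, 0, 0, 0, 0, 0, 0, 0, 0, 0, 0, 0]'

```text
t: 16.23
eef_pos: [554.9, -318.3, 380.7]
tcp_rot: [-0.673, 1.565, -0.427]
ft_force: [-0.3, -0.1, -1.5]
opening: 0.48
```

Run:
```python
from tgt import *
go(mag(115,dx=-.6),11)
```

```text
t 16.225 pos [ 554.9 -318.3  380.7] F [-0.3 -0.1 -1.5] op 0.4803640648050375 j [-0.62  0.53  1.55  0.    1.05 -2.44]
to [525.551 175.449 388.17 ]
[[-0.808 44.189  8.334  0.036 -0.039 -0.008]
 [-0.859 44.455  6.767  0.036 -0.039 -0.008]
 [-0.973 44.664  5.194  0.036 -0.039 -0.008]
 [-1.15  44.814  3.62   0.036 -0.039 -0.008]
 [-1.387 44.907  2.05   0.036 -0.039 -0.008]
 [-1.686 44.941  0.488  0.036 -0.039 -0.008]
 [-2.045 44.916 -1.062  0.036 -0.039 -0.008]
 [-2.464 44.833 -2.594  0.036 -0.039 -0.008]
 [-2.94  44.691 -4.106  0.036 -0.039 -0.008]
 [-3.472 44.491 -5.591  0.036 -0.039 -0.008]
 [-4.06  44.234 -7.047  0.036 -0.039 -0.008]]
```

jog_arm --deltas '[-4, 44, 8.3, 0.036, -0.039, -0.008, 0, -4, 44.5, 6.8, 0.036, -0.039, -0.008, 0, -4, 44.7, 5.2, 0.036, -0.039, -0.008, 0, -3, 45, 3.6, 0.036, -0.039, -0.008, 0, -2, 45, 2, 0.036, -0.039, -0.008, 0, -2, 45, 0.5, 0.036, -0.039, -0.008, 0, -2, 45, -1, 0.036, -0.039, -0.008, 0, -2, 45, -2.6, 0.036, -0.039, -0.008, 0, -2, 45, -4, 0.036, -0.039, -0.008, 0, -2, 38, -5.6, 0.036, -0.039, -0.008, 0]'

```text
t: 17.48
eef_pos: [525.4, 136.8, 397.2]
tcp_rot: [-0.012, 1.162, -0.148]
ft_force: [0.2, -0.9, -2.0]
opening: 0.482
```

Run:
```python
from tgt import *
go(mag(75,dx=-.6),4)
```

```text
t 17.475 pos [525.4 136.8 397.2] F [ 0.2 -0.9 -2. ] op 0.4821546878816598 j [ 0.15  0.35  1.85 -0.22  0.56 -1.12]
to [542.248 172.805 351.918]
[[11.515  9.549 -1.779  0.005 -0.007 -0.001]
 [11.493  9.551 -1.906  0.005 -0.007 -0.001]
 [11.471  9.552 -2.033  0.005 -0.007 -0.001]
 [11.447  9.552 -2.16   0.005 -0.007 -0.001]]
```

jog_arm --deltas '[0, 18, -3, 0.01, -0.014, -0.002, 0, 5, 10, -2, 0.006, -0.01, -0.002, 0, 15, 4, -1, 0.004, -0.004, 0, 0, 0, 0, 0, 0, 0, 0, 0]'

```text
t: 17.98
eef_pos: [531.0, 171.4, 374.6]
tcp_rot: [-0.003, 1.136, -0.157]
ft_force: [-0.8, -0.0, -1.9]
opening: 0.484
```

Run:
```python
from tgt import *
go(mag(55,dx=-.6),3)
```

```text
t 17.975 pos [531.  171.4 374.6] F [-0.8 -0.  -1.9] op 0.48372219970680097 j [ 0.22  0.4   1.84 -0.32  0.51 -0.95]
to [550.596 171.483 333.792]
[[15.052  1.058  0.115  0.001 -0.001 -0.   ]
 [15.051  1.059  0.106  0.001 -0.001 -0.   ]
 [15.051  1.061  0.097  0.001 -0.001 -0.   ]]
```

jog_arm --deltas '[15, 1, 0.1, 0.001, -0.001, 0, 0, 15, 1, 0.1, 0.001, -0.001, 0, 0, 14, 1, 0.1, 0, 0, 0, 0, 0, 0, 0, 0, 0, 0, 0]'

```text
t: 18.48
eef_pos: [551.8, 169.9, 331.3]
tcp_rot: [-0.002, 1.135, -0.16]
ft_force: [0.6, -0.1, -1.8]
opening: 0.48
```

Run:
```python
from tgt import *
go(mag(22,dx=-.6),4)
d=shot("wrist","wj1",(200,60,440,300),2.4)
```

```text
t 18.475 pos [551.8 169.9 331.3] F [ 0.6 -0.1 -1.8] op 0.47981230355935806 j [ 0.21  0.48  1.84 -0.36  0.44 -0.91]
to [564.371 169.301 303.884]
[[ 7.535  0.353 -0.059 -0.    -0.     0.   ]
 [ 7.535  0.35  -0.06  -0.    -0.     0.   ]
 [ 7.535  0.348 -0.062 -0.    -0.     0.   ]
 [ 7.536  0.346 -0.064 -0.    -0.     0.   ]]
```

View pics/wj1.png

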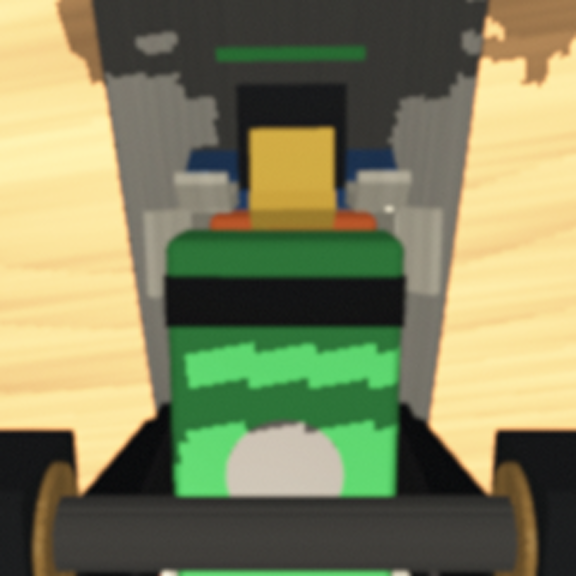

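jog_arm --deltas '[8, 0.9, -0.1, 0, 0, 0, 0, 8, 0.6, -0.1, 0, 0, 0, 0, 8, 0, -0.1, 0, 0, 0, 0, 0, 0, 0, 0, 0, 0, 0]'

```text
t: 19.02
eef_pos: [562.3, 169.9, 309.2]
tcp_rot: [-0.001, 1.134, -0.158]
ft_force: [-0.4, 0.2, -0.6]
opening: 0.483
```

Run:
```python
from tgt import *
go(mag(14,dx=-.6),1)
```

```text
t 19.025 pos [562.3 169.9 309.2] F [-0.4  0.2 -0.6] op 0.48288419811135896 j [ 0.2   0.52  1.84 -0.39  0.4  -0.88]
to [567.71  168.772 296.633]
[[13.73  -0.303 -0.322 -0.     0.001  0.   ]]
```

jog_arm --deltas '[5, -0.2, -0.3, 0, 0, 0, 0, 5, 0, -0.2, 0, 0, 0, 0, 2, 0, 0, 0, 0, 0, 0, 0, 0, 0, 0, 0, 0, 0]'

```text
t: 19.52
eef_pos: [566.9, 169.1, 298.1]
tcp_rot: [-0.0, 1.133, -0.157]
ft_force: [-1.6, 0.7, 0.5]
opening: 0.483
```

Run:
```python
from tgt import *
go(mag(14,dx=-.6),1)
```

```text
t 19.525 pos [566.9 169.1 298.1] F [-1.6  0.7  0.5] op 0.48256904686786073 j [ 0.2   0.54  1.83 -0.41  0.38 -0.86]
to [567.71  168.772 296.633]
[[ 1.65  -0.184  0.181 -0.     0.002  0.   ]]
```

jog_arm --deltas '[0.8, -0.2, 0, 0, 0, 0, 0, 0, 0, 0, 0, 0, 0, 0.6, 0, 0, 0, 0, 0, 0, 0.7, 0, 0, 0, 0, 0, 0, 0.7, -20, 0, 0, 0, 0, 0, 0.72, -30, 0, 0, 0, 0, 0, 0.5, 0, 0, 0, 0, 0, 0, 0.3, 0, 0, 0, 0, 0, 0, 0.25]'

```text
t: 20.52
eef_pos: [544.9, 172.4, 346.8]
tcp_rot: [0.003, 1.13, -0.154]
ft_force: [0.5, 0.0, -0.7]
opening: 0.461
```

Run:
```python
from tgt import *
d=shot("wrist","wj2",(200,60,440,300),2.4)
go(mag(34,dx=-.7),3)
```

```text
t 20.575 pos [545.  172.4 346.7] F [-0.1 -1.  -0.2] op 0.41733578359313017 j [ 0.21  0.45  1.84 -0.35  0.46 -0.92]
to [559.272 170.108 314.717]
[[11.715 -0.041 -0.184 -0.     0.001 -0.   ]
 [11.715 -0.035 -0.168 -0.     0.001 -0.   ]
 [11.716 -0.029 -0.151 -0.     0.001 -0.   ]]
```

View pics/wj2.png

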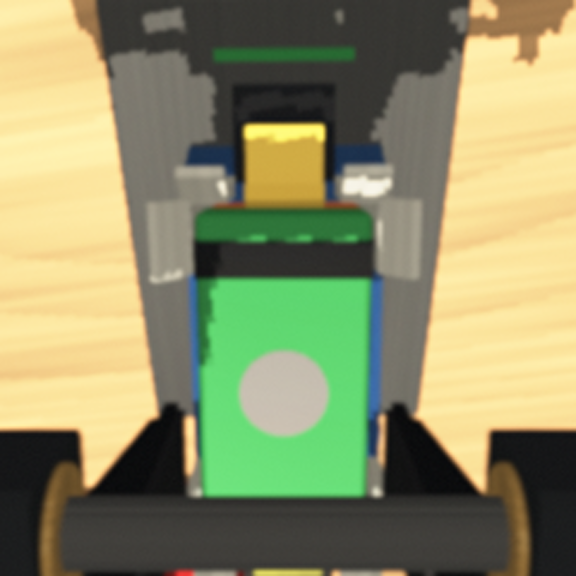

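Green rests on the lips, centred (disc at (284,393)), as orange did. Next I shut the fingers and go down to contact.

jog_arm --deltas '[0, 0, 0, 0, 0, 0, 0, 0, 0, 0, 0, 0, 0, 0, 0, 0, 0, 0, 0, 0, 0, 0, 0, 0, 0, 0, 0, 0, 0, 0, 0, 0, 0, 0, 0, 12, 0, -0.2, 0, 0.001, 0, 0, 12, 0, -0.2, 0, 0.001, 0, 0, 8, 0, 0, 0, 0, 0, 0, 0, 0, 0, 0, 0, 0, 0]'

```text
t: 21.7
eef_pos: [559.5, 170.0, 313.2]
tcp_rot: [0.001, 1.136, -0.156]
ft_force: [-0.5, -0.5, 1.4]
opening: 0.005
```

Run:
```python
from tgt import *
go(mag(-3,dx=-.7),1)
```

```text
t 21.7 pos [559.5 170.  313.2] F [-0.5 -0.5  1.4] op 0.005251939143736788 j [ 0.2   0.51  1.84 -0.39  0.41 -0.88]
to [574.717 167.662 281.184]
[[35.582  0.056  0.473 -0.    -0.001 -0.   ]]
```

jog_arm --deltas '[4, 0, 0, 0, 0, 0, 0, 4, 0, 0, 0, 0, 0, 0, 4, 0, 0, 0, 0, 0, 0, 4, 0, 0, 0, 0, 0, 0]'

```text
t: 22.2
eef_pos: [565.2, 169.7, 303.5]
tcp_rot: [0.005, 1.129, -0.152]
ft_force: [-0.0, 0.1, 0.2]
opening: 0.007
```

Run:
```python
from tgt import *
go(mag(-3,dx=-.7),1)
d=shot("wrist","wj3",(200,60,440,300),2.4)
```

```text
t 22.2 pos [565.2 169.7 303.5] F [-0.   0.1  0.2] op 0.0070974117905190075 j [ 0.2   0.53  1.83 -0.41  0.38 -0.87]
to [574.717 167.662 281.184]
[[24.289 -0.53  -0.755 -0.     0.005 -0.002]]
```

View pics/wj3.png

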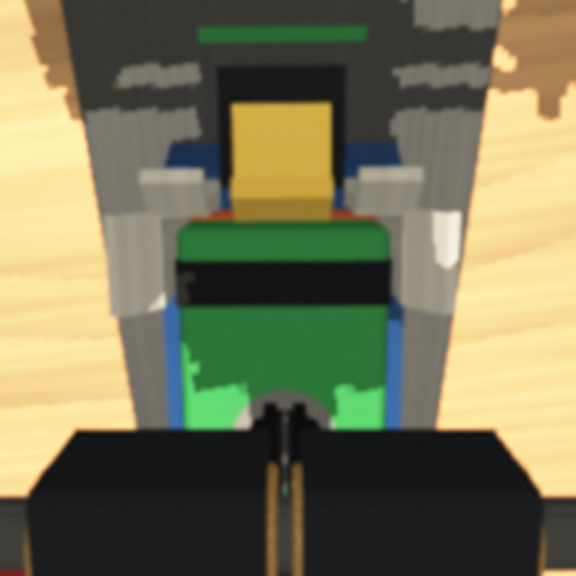

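jog_arm --deltas '[4, -0.2, -0.3, 0, 0.003, -0.001, 0, 4, -0.2, -0.2, 0, 0.001, -0.001, 0, 4, 0, 0, 0, 0, 0, 0]'

```text
t: 22.62
eef_pos: [569.8, 169.1, 293.7]
tcp_rot: [0.004, 1.13, -0.153]
ft_force: [-7.6, 0.2, 10.0]
opening: 0.004
```

Run:
```python
from tgt import *
go(mag(-3,dx=-.7),1)
```

```text
t 22.625 pos [569.8 169.1 293.7] F [-7.6  0.2 10. ] op 0.003961126603918461 j [ 0.2   0.55  1.83 -0.42  0.37 -0.86]
to [574.717 167.662 281.184]
[[13.509 -0.638 -0.75  -0.     0.004 -0.002]]
```

jog_arm --deltas '[5, -0.3, -0.3, 0, 0.002, -0.001, 0, 5, -0.2, -0.3, 0, 0.002, -0.001, 0, 4, 0, 0, 0, 0, 0, 0, 0, 0, 0, 0, 0, 0, 0]'

```text
t: 23.12
eef_pos: [575.1, 168.3, 282.6]
tcp_rot: [0.003, 1.131, -0.154]
ft_force: [-3.6, 0.1, 4.1]
opening: 0.006
```

Run:
```python
from tgt import *
go(mag(-3,dx=-.7),1)
d=shot("wrist","wj4",(200,60,440,300),2.4)
```

```text
t 23.125 pos [575.1 168.3 282.6] F [-3.6  0.1  4.1] op 0.005519720707712674 j [ 0.19  0.57  1.83 -0.43  0.35 -0.84]
to [574.717 167.662 281.184]
[[ 1.184 -0.708 -0.841 -0.     0.003 -0.001]]
```

View pics/wj4.png

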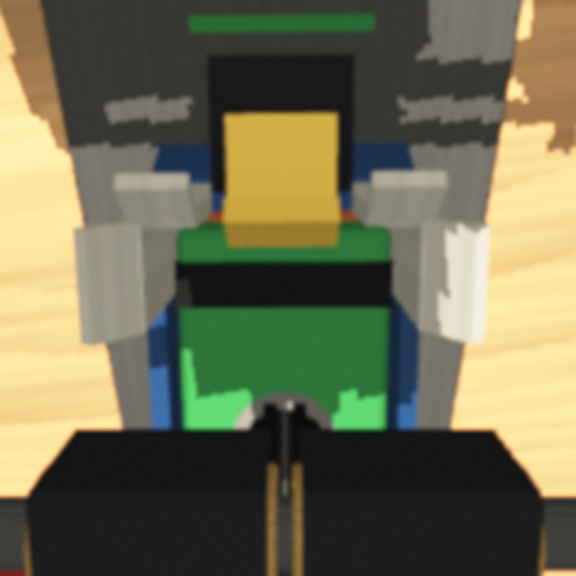

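jog_arm --deltas '[3, -0.4, -0.4, 0, 0.002, -0.001, 0, 1.5, 0, -0.2, 0, 0, 0, 0, 0, 0, 0, 0, 0, 0, 0]'

```text
t: 23.55
eef_pos: [576.7, 168.0, 279.0]
tcp_rot: [0.003, 1.131, -0.154]
ft_force: [-3.1, 1.1, 4.4]
opening: 0.005
```

Run:
```python
from tgt import *
go(mag(-5,dx=-.7),1)
```

```text
t 23.55 pos [576.7 168.  279. ] F [-3.1  1.1  4.4] op 0.004866988980152174 j [ 0.19  0.58  1.83 -0.44  0.35 -0.84]
to [575.552 167.53  279.371]
[[-0.84  -0.628 -0.801 -0.     0.004 -0.001]]
```

jog_arm --deltas '[-10, 0, 0, 0, 0, 0, 0, -30, 0, 0, 0, 0, 0, 0, -45, 0, 0, 0, 0, 0, 0, -45, 0, 0, 0, 0, 0, 0.4, -45, 0, 0, 0, 0, 0, 0.8, -30, 0, 0, 0, 0, 0, 0.8, 0, 0, 0, 0, 0, 0, 0.8, 0, 0, 0, 0, 0, 0, 0.8]'

```text
t: 24.55
eef_pos: [486.1, 181.0, 470.4]
tcp_rot: [0.002, 1.137, -0.155]
ft_force: [-0.9, -0.4, -0.3]
opening: 0.473
```

Run:
```python
from tgt import *
d=shot("wrist","wj5",(220,60,420,290),2.6)
d=shot("top","tj5"); d=shot("scene","sj5",(345,150,445,250),6)
print(env.state()["t"],env.state()["ft_force"])
```

```text
24.7 [-0.346  0.282  0.407]
```

View pics/wj5.png

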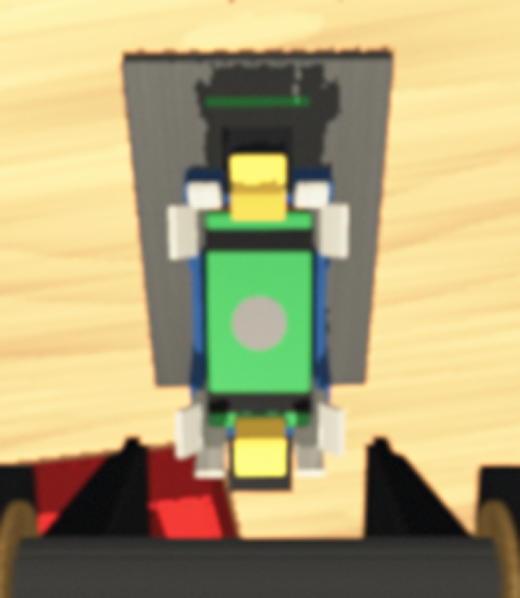

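View pics/sj5.png

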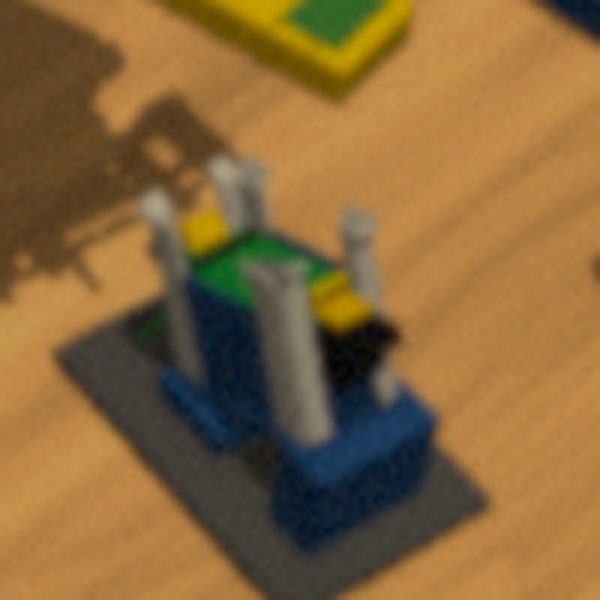

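View pics/tj5.png

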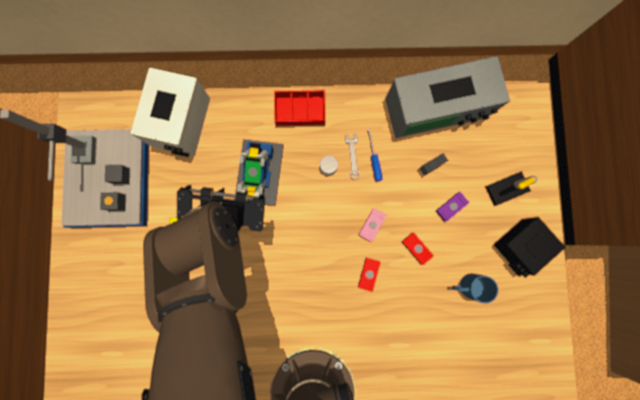

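Both lips lie over the green pack at its two ends, and its top is flush with the mouth. The bystanders in view stand at the same pixels as before, and the arm is clear. I'll hand the job in.

Run:
```python
from cell import env
print(env.job_done())
```

```text
the job is handed in; nothing more can be done
None
```

I loaded the orange pack and then the green one on top of it. Each was laid on the lips, released, then pressed with shut fingertips to about 5–6 mm below the lips. I handed the job in at about 25 s of the 72 s allowed.

- **Packs caught:** the last wrist and scene pictures, taken with the gripper well clear, show both yellow lips back over the green pack and its top flush with the mouth. A wrist picture showed the same for the orange pack before the green one went in.
- **Forces:** the highest reading was about 21 N, while the orange pack was passing the lips. At full depth it was about 4–5 N, close to what the spring and the packs' weight should give. Readings came only at the end of each move, so brief peaks between them were not seen.
- **Other things on the bench:** in the last top picture the bystanders in view are where they started. The arm hid most of the multimeter there. The scene crop shows part of it, but I did not compare that with the first picture.
- **Disagreement:** two wrist views differed by about 1 mm on where the magazine lies along its length. I shifted the target by 0.6 mm to allow for it, and both packs went in without trouble.

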